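# Set the cam guide of a core-drill carriage with a gauge block

### The job

Set the guide clearance of the drill-stand carriage: stand the orange gauge block on its end in the guideway, between the white cam disc and the white sprung pad, let go, and swing the red cam lever until the gauge is lightly nipped. Take hold of the gauge again and slide it a centimetre or two along the guideway to check the setting: it should move with a light drag, neither loose nor jammed; correct the lever if it does not. Leave the gauge standing nipped there, push the black lock slide fully home against its end stop, and leave the other things on the bench alone.

Things in the scene. Friction and masses are not known exactly. Their poses are not given: they have to be found in the camera images.
- carriage: Grey cast carriage of a core-drill stand, fixed on the bench on its back. Origin on the bench under the guideway's middle; x across the guideway from cam to pad, y along it, z up. Plate x -80 to 120, y -120 to 155, top z 20 mm. On it, from x = 29 mm, the pad's holder (y -95 to 95, 54 mm high), from x = 72 mm a housing (65 mm high, with a shaft along y), and the lock's track (50 mm high).
- guideway (a point): Point on the guideway's flat floor, straight above the carriage's origin; the guideway runs the plate's whole length, 20 mm above the bench. Across from the cam, at +x, is a white pad (y -65 to 65, 28 to 52 mm above the bench), backed by springs: 8 N per mm, 7 mm of travel, no preload. Its holder is bolted in slots, so the face at rest is anywhere from x = 11 to 16 mm: find it by touch.
- cam: Eccentric bolt with red lever. Origin on its vertical axis (carriage x -38.5, y 0), 20 mm above the bench; z up. Its -x axis points along the lever. Turn a = its yaw relative to the carriage: at 0 the lever points to the carriage's -x. Starts slack at -1.1 to -0.85, closes anticlockwise seen from above, stops at -1.2 and 1.05; turns with 2 to 3 N at the grip and stays where left.
- disc_centre (a point): Middle of the cam's white nylon disc: 26 mm radius, 28 to 52 mm above the bench, 7 mm off the bolt's axis towards the cam's -y, so its face to the gauge lies at carriage x = -12.5 + 7 sin(a) mm, a being the cam's turn. The lever's hub above it (14 mm radius) reaches 87 mm above the bench. A light nip is about 10 N on the gauge, the pad pushed back 1.2 mm; 2.5 to 18 N is good.
- lever_grip (a point): Middle of the upright round black grip at the lever's end, 90 mm from the bolt's axis and 100 mm above the bench. The grip is 20 mm in diameter, its top 115 mm above the bench, free from 76 mm up.
- gauge: Orange aluminium block 80 x 50 x 25 mm, 0.2 to 0.35 kg. Origin at its centre; x, y, z along 80, 50, 25. Starts flat on the bench, right or left of the carriage. In use either small end is down on the guideway (top 100 mm above the bench), the 50 along it, the 25 between disc and pad; free to grip across the 50 from 55 mm up. Nipped, it drags with about 1.2 times the nip, plus 1 to 2 N of weight.
- lock (a joint): Lock slide of the eccentric bolt, in m: 0 is open, 0.034 is home at its end stop, its steel tongue up against the bolt's brass toothed collar. It slides towards the carriage's -y, takes about 3 N, and starts open (0 to 0.012).
- lock_grip (a point): On the lock slide's black grip with red lines, 16 mm wide (carriage x), 14 mm along its travel (carriage y), from 54 to 94 mm above the bench. This point is on its middle, 86 mm above the bench, at carriage x = -38.5 mm, y = 135 mm less the slide's travel. The track below is 50 mm high.
- blue_bit: Bystander: short blue core bit standing on the bench, 58 mm in diameter, 107 mm high. Origin under its middle.
- silver_bit: Bystander: silver core bit standing on the bench, 62 mm in diameter, 122 mm high. Origin under its middle.
- green_bit: Bystander: green core bit standing on the bench, 48 mm in diameter, 142 mm high. Origin under its middle.
- spanner: Bystander: spanner 200 mm long lying on the bench. Origin under its middle, x along it.
- grease: Bystander: closed grease jar, 60 mm in diameter, 70 mm high. Origin under its middle.
- seal_ring: Bystander: black rubber ring lying flat, 60 mm in diameter, 10 mm high. Origin under its middle.
Not all that is in view belongs to the job. Of the things that look like the gauge, take the one that is farthest from the robot's base at the start.

How it is judged:
By the outcome, as a careful person would: the job done as asked, in the order asked, and still so for the second after the job is handed in, with the robot touching nothing.
It also fails if it takes over 72 s, if anything falls off the work surface, if the arm or the gripper's body presses on something with over 40 N, if the wrist force passes 120 N, or if a joint passes its speed limit or range.

### The arm

A 6-joint arm with a two-finger parallel gripper is mounted at the origin on the work surface. World frame = base frame: x ahead of the robot, y to its left, z up, the work surface at z = 0. Lengths are in m, angles in rad, forces in N, time in s.
With the tool pointing down it reaches from about 0.275 to 0.85 m from the base axis. Payload 5.2 kg.
Tool frame: the origin (TCP) lies on the centre line of the jaws, within the pads' length; the fingertips stand r.tcp_to_tips ahead of it and the grasp point (between the pads) is the TCP (r.tcp_to_tips is the distance from the TCP to the fingertips, in m); z points along the fingers, y is the line along which they close (so a half turn about z gives the same grasp; the last joint's range is limited). The gripper opens to 85 mm and grips with 20 to 120 N. Pads are 22 mm wide; open, the fingers measure 114 mm over their backs; the gripper's body (76 mm by 85 mm) begins 54 mm behind the grasp point. The pads swing forward as they close: fully open they stand 13 mm farther back than shut.
Start: joints at [0.902, 0.259, 1.535, -0, 1.348, -0.203], TCP at [0.247, 0.491, 0.25] pointing down, gripper open.
Joint ranges: [-3.14, 3.14], [-0.91, 2.08], [0.19, 2.58], [-1.22, 4.36], [0.22, 2.71], [-3.12, 3.12]. Speed limits (rad/s): [2.57, 2.57, 3.14, 3.14, 3.14, 3.14].

### API

Orientations are given as a unit quaternion [w, x, y, z].
In Python, from plant import r gives the robot as it stands.
- The arm moves only by the tool drive_tool, never from a script. Its argument "steps" is a list of rows, each a list of 2 entries, a list of its own where there are three numbers: the shift along the world's x, y, z in units of 15 cm (1.0 is 15 cm), then the turn, a rotation vector about the world's x, y, z in units of 30 degrees (1.0 is 30 degrees). In form: [[[dx, dy, dz], [rx, ry, rz]], ...]. A call has 1 to 8 rows; each row is the pose to reach, as a shift and turn from the pose commanded when the call began; what a row does not reach only later rows make up. A row lasts 1/12 s, in which the tool goes at most 41.7 mm and 7.16 degrees, less where a joint would pass 70% of its speed; a pose out of reach is approached as far as the arm can. A call with a number of a shift or a turn outside -1 to 1 is refused whole. A call with a gripper value outside its range is refused whole. "gripper" is the closure, from 0 (fully open) to 1 (shut), set as the call begins (left out, the last holds). The fingers move at their own pace and stop on an object; the grip force is fixed at half the most. Time passes only in rows, so rows that repeat a pose let the fingers close. It gives the time, the measured TCP pose, the force, the opening and the grip force at its end, in the units of the state.
- r.get_state(): the state, without advancing time (a new reading comes with each control period).
- r.grab_frame(name): name is "scene" or "top"; returns a dict with "pixels" (400x640x3 uint8, red, green, blue), "vfov" (degrees; the focal length in pixels is half the picture's height over the tangent of half this angle, whatever the lens; pixels are square), "cx", "cy" (the principal point, pixels), "dist_coeffs" ([k1, k2, p1, p2, k3] as OpenCV has them; the pictures are not rectified), "origin" and "orientation" of the camera in the world. Camera axes: x right, y down, z forward; pixel columns grow to the right and rows downward; lengths in m; the calibration is good to about 2 mm. A picture is of the moment at which its call begins. There is no depth.
- r.job_done(): hands the job in; it is judged then, once.
The state is a dict: "t": time; "qpos": joint angles; "joint_velocities": joint speeds; "tau": joint torques, N m; "ee_pos": TCP position; "tcp_rot": TCP orientation; "ft_force": force on the tool from outside, world axes, zero at the start; "wrist_torque": the same for the moment, N m; "grip_width": opening from 0.0 (shut) to 1.0 (fully open); "grip_force": force on a finger pad.
Only numpy, scipy, OpenCV 4.12 (cv2) and the standard library are available. Lean on these libraries where they do the work, as an engineer would, in place of code of your own. Each camera call takes 0.05 s, during which the arm holds its last target. There are 200 camera calls.

## Working session

There is one attempt and no reset: what is moved stays moved. The work goes in short steps, Python scripts to look and compute and a tool call to move; the robot and the scene stay as the last step left them, time stands still between calls to the robot, and variables do not carry over. Pictures are saved under pics/ and viewed, at most 10 in all, crops included, and the job is handed in when it is done.

Besides the shell and the picture viewer there is one more tool, called as name(argument=value, ...), one argument or row to a line, values as JSON. drive_tool: Moves the arm, as the interface text tells. Shifts and turns lie within -1 to 1; 1 stands for 15 cm of shift or 30 degrees of turn. Its arguments: {"type":"object","properties":{"steps":{"type":"array","items":{"type":"array"}},"gripper":{"type":"number"}},"required":["steps"]}

```bash
ls; mkdir -p pics
cat > h.py <<'E'
import numpy as np, cv2, json
from scipy.spatial.transform import Rotation as R
from plant import r
def grab(n,save=None):
    f=r.grab_frame(n)
    if save: cv2.imwrite('pics/'+save,f['pixels'][:,:,::-1])
    return f
def K(f):
    h=f['pixels'].shape[0]; F=h/2/np.tan(np.radians(f['vfov'])/2)
    return np.array([[F,0,f['cx']],[0,F,f['cy']],[0,0,1.]])
def rot(f):
    q=f['orientation']; return R.from_quat([q[1],q[2],q[3],q[0]]).as_matrix()
def cast(f,uv,z):
    uv=np.array(uv,float).reshape(-1,1,2)
    p=cv2.undistortPoints(uv,K(f),np.array(f['dist_coeffs'],float)).reshape(-1,2)
    d=np.c_[p,np.ones(len(p))]@rot(f).T; o=np.array(f['origin'])
    return o+d*((z-o[2])/d[:,2])[:,None]
def proj(f,P):
    M=rot(f).T; t=-M@np.array(f['origin'])
    return cv2.projectPoints(np.array(P,float).reshape(-1,1,3),cv2.Rodrigues(M)[0],t,K(f),np.array(f['dist_coeffs'],float))[0].reshape(-1,2)
E
python3 - <<'E'
from h import *
np.set_printoptions(precision=4,suppress=True)
for n in('scene','top'):
    f=grab(n,n+'0.png'); print(n,f['vfov'],f['origin'],rot(f)[:,2],f['dist_coeffs'])
print(r.tcp_to_tips, r.get_state())
E
```

```text
pics
scene 56.50732664742772 [1.2256 0.4138 0.7379] [-0.6794 -0.4099 -0.6087] [-0.0213  0.      0.      0.      0.    ]
top 47.62245935631031 [ 0.2951 -0.0456  1.2644] [ 0.175   0.0077 -0.9845] [-0.1194  0.      0.      0.      0.    ]
0.019 {'t': 0.1, 'qpos': array([ 0.9022,  0.2593,  1.536 ,  0.    ,  1.348 , -0.2028]), 'joint_velocities': array([ 0.0001, -0.0017, -0.0008, -0.0013,  0.0012, -0.0021]), 'tau': array([  0.002 , -44.6971, -29.125 ,  -0.0003,   0.0062,   0.0001]), 'ee_pos': array([0.2467, 0.4911, 0.2496]), 'tcp_rot': array([-0.0003,  0.2308,  0.973 , -0.0007]), 'ft_force': array([-0.3521, -0.0337, -0.4317]), 'wrist_torque': array([-0.015 , -0.0147,  0.0042]), 'grip_force': 0.0, 'grip_width': 0.9979754724862244}
```

View pics/scene0.png

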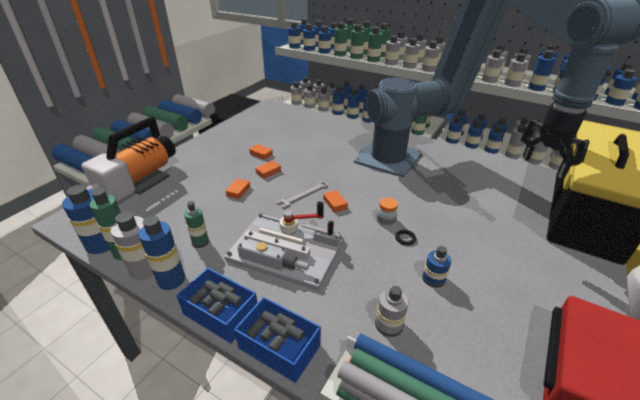

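View pics/top0.png

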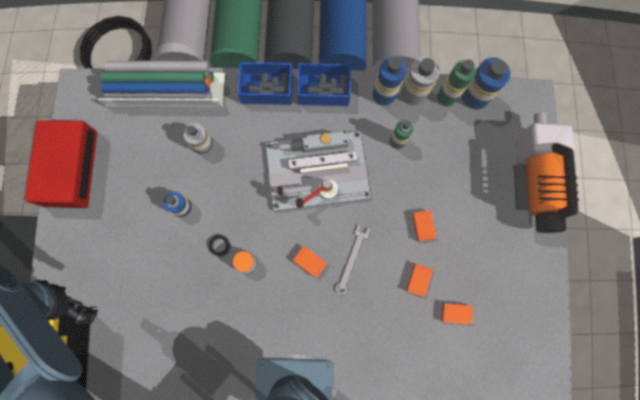

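The top view shows orange blocks at (310,261), (425,225), (420,279) and (457,314), plus the grease lid at (243,261), with the robot base at about (295,390). The carriage is around (318,170), the cam disc at (330,187), the lever grip at (300,203) and the lock track at (290,188). Next I measure the blocks and the carriage.

Run:
```python
from h import *
np.set_printoptions(precision=4,suppress=True)
f=grab('top'); im=f['pixels']; hsv=cv2.cvtColor(im,cv2.COLOR_RGB2HSV)
m=cv2.inRange(hsv,(3,150,120),(18,255,255)); m[:,520:]=0
for c in cv2.findContours(m,cv2.RETR_EXTERNAL,cv2.CHAIN_APPROX_NONE)[0]:
    if cv2.contourArea(c)<150: continue
    (u,v),wh,a=cv2.minAreaRect(c); 
    w=cast(f,cv2.boxPoints(((u,v),wh,a)),0.025)[:,:2]
    e=w-np.roll(w,-1,0); l=np.linalg.norm(e,axis=1); k=np.argmax(l)
    ce=w.mean(0); print('px',(round(u),round(v)),'pos',ce,'dist',np.hypot(*ce),'size',l[:2],'long yaw deg',np.degrees(np.arctan2(e[k,1],e[k,0])))
big=cv2.resize(im[115:245,250:450],None,fx=4,fy=4,interpolation=cv2.INTER_CUBIC)
cv2.imwrite('pics/top_crop.png',big[:,:,::-1])
s=grab('scene'); b2=cv2.resize(s['pixels'][180:295,200:360],None,fx=5,fy=5,interpolation=cv2.INTER_CUBIC)
cv2.imwrite('pics/scene_crop.png',b2[:,:,::-1])
```

```text
px (457, 313) pos [ 0.2361 -0.436 ] dist 0.4958284309766126 size [0.0482 0.0807] long yaw deg 86.01046969991421
px (419, 280) pos [ 0.3249 -0.3322] dist 0.46467188441148843 size [0.0777 0.0504] long yaw deg -17.703087242932448
px (242, 261) pos [0.3635 0.1515] dist 0.39378102703068346 size [0.0524 0.0491] long yaw deg 91.78443695660795
px (309, 262) pos [ 0.3673 -0.0311] dist 0.36862711312318075 size [0.0486 0.0787] long yaw deg 54.69288614246157
px (424, 225) pos [ 0.4762 -0.3468] dist 0.589101012798344 size [0.0503 0.0794] long yaw deg 10.493728849647606
```

View pics/top_crop.png

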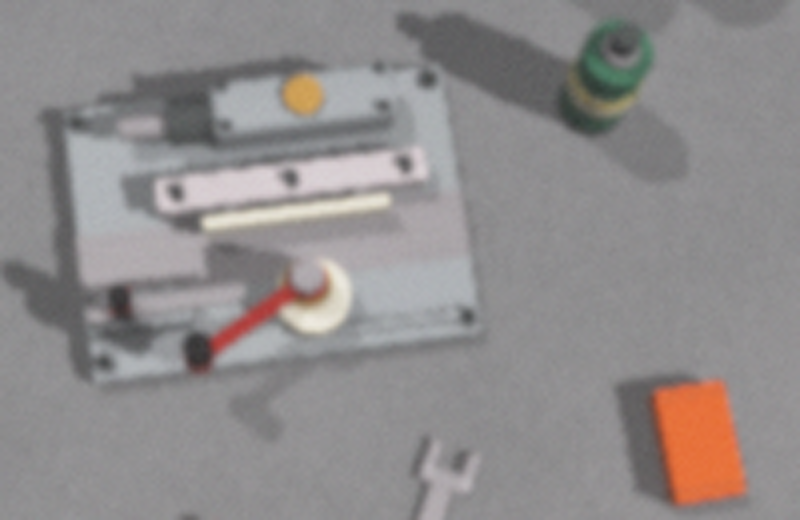

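View pics/scene_crop.png

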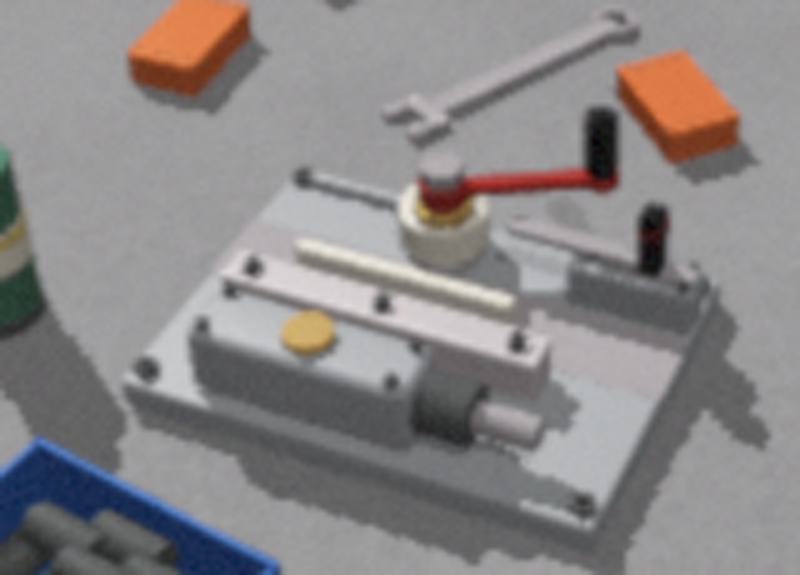

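The crops show the carriage with its pad strip, from (203,225) to (390,200) in the top crop, the hub at (309,275), the lever grip at (198,345) and the lock grip at (118,292). The chosen gauge is the orange block at crop (700,442), px (424,225), 0.589 m from the base and the farthest. Next I fit the carriage pose from these points.

Run:
```python
from h import *
from scipy.optimize import least_squares
np.set_printoptions(precision=4,suppress=True)
ft=grab('top'); fs=grab('scene')
T=lambda a:np.array(a)/4+[250-.375,115-.375]; S=lambda a:np.array(a)/5+[200-.4,180-.4]
top=[((66,108),(120,155,20)),((440,68),(120,-120,20)),((480,330),(-80,-120,20)),((97,382),(-80,155,20)),((309,274),(-38.5,0,87))]
sc=[((126,376),(120,-120,20)),((590,522),(120,155,20)),((715,285),(-80,155,20)),((300,172),(-80,-120,20)),((443,160),(-38.5,0,87))]
def W(p,P):
    P=np.array(P,float)/1000; c,s=np.cos(p[2]),np.sin(p[2])
    return np.c_[p[0]+c*P[:,0]-s*P[:,1],p[1]+s*P[:,0]+c*P[:,1],P[:,2]]
def res(p,w=3):
    a=proj(ft,W(p,[q for _,q in top]))-[T(u) for u,_ in top]
    b=proj(fs,W(p,[q for _,q in sc]))-[S(u) for u,_ in sc]
    return np.r_[a.ravel()*(w&1),b.ravel()*(w>>1)]
for w in(1,2,3):
    o=least_squares(res,[.6,-.05,0],args=(w,),loss='soft_l1'); print(w,o.x,np.degrees(o.x[2]))
print(res(o.x).reshape(-1,2))
p=o.x; inv=lambda P:((P[:,:2]-p[:2])@np.array([[np.cos(p[2]),-np.sin(p[2])],[np.sin(p[2]),np.cos(p[2])]]))*1000
for n,u,z in(('padends',[(203,222),(390,200)],.052),('levergrip',[(198,343)],.115),('lockgrip',[(119,291)],.094)):
    print(n,inv(cast(ft,T(u),z)))
for n,u,z in(('levergrip',[(603,114)],.115),('lockgrip',[(655,210)],.094)):
    print(n,inv(cast(fs,S(u),z)))
```

```text
1 [ 0.611  -0.0668  0.1538] 8.810203987298463
2 [ 0.6063 -0.0682  0.1542] 8.836992933161737
3 [ 0.6097 -0.0667  0.1514] 8.671855297409579
[[-0.5993  0.6224]
 [ 0.5859 -0.6519]
 [ 0.8265  1.1859]
 [-0.9488  0.1498]
 [-0.0778  0.5467]
 [-1.83    0.8564]
 [-0.1174  2.2152]
 [ 1.3409 -0.9001]
 [-0.1158 -1.2722]
 [-0.5342  1.2661]]
padends [[ 16.6138  65.391 ]
 [ 16.2449 -64.8998]]
levergrip [[-79.9598  78.2938]]
lockgrip [[-34.4852 126.2469]]
levergrip [[-83.7704  79.555 ]]
lockgrip [[-41.003  126.9992]]
```

The close crop confirms the farthest block (dist 0.589) as the gauge. The plan is to pick it with the tool leaning 45° forward along its long axis, then pitch 90° to stand it up. I travel first.

drive_tool(
  steps=[
    [[0.5, -0.936, 0], [0, 0, -0.793]],
    [[0.5, -0.936, 0], [0, 0, -0.793]],
    [[0.5, -0.936, 0], [0, 0, -0.793]],
    [[0.5, -0.936, 0], [0, 0, -0.793]],
  ],
  gripper=0,
)

```text
t: 0.63
ee_pos: [0.3225, 0.349, 0.2502]
tcp_rot: [0.0, 0.429, 0.903, -0.0]
ft_force: [0.1, -0.2, -0.0]
grip_width: 1.002
grip_force: 0.0
```

drive_tool(
  steps=[
    [[0.4, -0.936, 0], [0, 0, -0.793]],
    [[0.4, -0.936, 0], [0, 0, -0.793]],
    [[0.4, -0.936, 0], [0, 0, -0.793]],
    [[0.4, -0.936, 0], [0, 0, -0.793]],
  ],
)

```text
t: 0.97
ee_pos: [0.3828, 0.2077, 0.2505]
tcp_rot: [0.001, 0.607, 0.795, -0.0]
ft_force: [1.0, 0.6, 0.4]
grip_width: 0.999
grip_force: 0.0
```

drive_tool(
  steps=[
    [[0.2, -0.936, 0], [0, 0, -0.793]],
    [[0.2, -0.936, 0], [0, 0, -0.793]],
    [[0.2, -0.936, 0], [0, 0, -0.793]],
    [[0.2, -0.936, 0], [0, 0, -0.793]],
  ],
)

```text
t: 1.3
ee_pos: [0.4127, 0.0663, 0.2505]
tcp_rot: [0.001, 0.758, 0.652, -0.0]
ft_force: [1.7, 0.2, 0.2]
grip_width: 1.001
grip_force: 0.0
```

drive_tool(
  steps=[
    [[0.133, -0.936, 0], [0, 0, -0.793]],
    [[0.133, -0.936, 0], [0, 0, -0.793]],
    [[0.133, -0.936, 0], [0, 0, -0.793]],
    [[0.133, -0.936, 0], [0, 0, -0.793]],
  ],
)

```text
t: 1.63
ee_pos: [0.4326, -0.0748, 0.2505]
tcp_rot: [0.001, 0.876, 0.482, -0.0]
ft_force: [0.2, 0.6, -1.4]
grip_width: 1.001
grip_force: 0.0
```

drive_tool(
  steps=[
    [[0.067, -0.936, 0], [0, 0, -0.793]],
    [[0.067, -0.936, 0], [0, 0, -0.793]],
    [[0.067, -0.936, 0], [0, 0, -0.793]],
    [[0.067, -0.936, 0], [0, 0, -0.793]],
  ],
)

```text
t: 1.97
ee_pos: [0.4422, -0.2157, 0.2503]
tcp_rot: [0.001, 0.957, 0.291, -0.0]
ft_force: [0.2, -0.5, 0.9]
grip_width: 1.0
grip_force: 0.0
```

drive_tool(
  steps=[
    [[0.067, -0.936, 0], [0, 0, -0.793]],
    [[0.067, -0.936, 0], [0, 0, -0.793]],
    [[0.067, -0.936, 0], [0, 0, -0.793]],
    [[0.067, -0.936, 0], [0, 0, -0.793]],
  ],
)

```text
t: 2.3
ee_pos: [0.4519, -0.356, 0.2499]
tcp_rot: [0.001, 0.996, 0.088, -0.0]
ft_force: [0.5, 0.7, -0.5]
grip_width: 0.995
grip_force: 0.0
```

drive_tool(
  steps=[
    [[0, 0.015, -0.4], [0.137, -0.737, 0]],
    [[0, 0.015, -0.4], [0.137, -0.737, 0]],
    [[0, 0.015, -0.4], [0.137, -0.737, 0]],
    [[0, 0.015, -0.4], [0.137, -0.737, 0]],
  ],
)

```text
t: 2.63
ee_pos: [0.4495, -0.3476, 0.1876]
tcp_rot: [-0.02, 0.977, 0.088, 0.195]
ft_force: [-1.0, 0.7, -0.2]
grip_width: 0.999
grip_force: 0.0
```

drive_tool(
  steps=[
    [[0, 0.015, -0.4], [0.137, -0.737, 0]],
    [[0, 0.015, -0.4], [0.137, -0.737, 0]],
    [[0, 0.015, -0.4], [0.137, -0.737, 0]],
    [[0, 0.015, -0.4], [0.137, -0.737, 0]],
    [[0, 0.015, -0.4], [0.137, -0.737, 0]],
  ],
)

```text
t: 3.05
ee_pos: [0.4507, -0.346, 0.1283]
tcp_rot: [-0.037, 0.92, 0.083, 0.382]
ft_force: [-0.5, 0.1, -0.7]
grip_width: 1.001
grip_force: 0.0
```

Run:
```python
from h import *
np.set_printoptions(precision=4,suppress=True)
s=r.get_state(); q=s['tcp_rot']; M=R.from_quat([q[1],q[2],q[3],q[0]]).as_matrix()
print(s['t'],s['ee_pos'],s['qpos']); print(M)
ft=grab('top'); fs=grab('scene')
a=cv2.resize(ft['pixels'][175:275,360:480],None,fx=4,fy=4); b=cv2.resize(fs['pixels'][100:220,190:310],None,fx=3.34,fy=3.34)
h=400; b=b[:400,:400]; o=np.zeros((400,880,3),np.uint8); o[:,:480]=a; o[:b.shape[0],480:480+b.shape[1]]=b
cv2.imwrite('pics/hover.png',cv2.resize(o[:,:,::-1],(800,364)))
```

```text
3.05 [ 0.4507 -0.346   0.1283] [-1.3132  0.3658  2.0391  1.0169  0.9809 -0.6267]
[[ 0.6945  0.1818  0.6961]
 [ 0.1253 -0.9833  0.1318]
 [ 0.7085 -0.0043 -0.7057]]
```

View pics/hover.png

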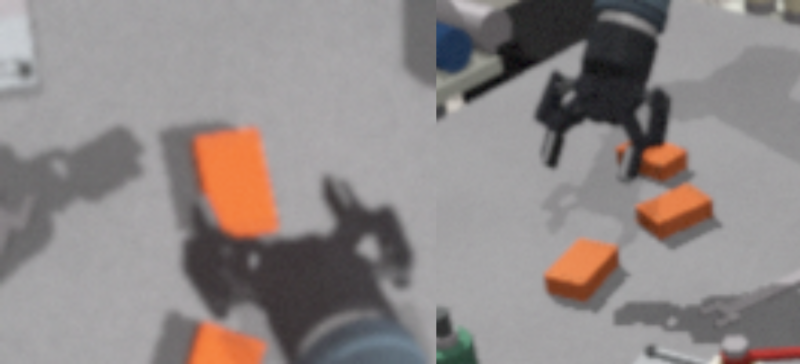

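The hover view shows the jaws straddling the far block: finger tips at (205,215) and (335,185), block at (235,180) in the left panel. I descend and grip.

drive_tool(
  steps=[
    [[0, -0.037, -0.2], [0, 0, 0]],
    [[0, -0.037, -0.4], [0, 0, 0]],
    [[0, -0.037, -0.55], [0, 0, 0]],
    [[0, -0.037, -0.64], [0, 0, 0]],
    [[0, -0.037, -0.69], [0, 0, 0]],
    [[0, -0.037, -0.69], [0, 0, 0]],
  ],
)

```text
t: 3.65
ee_pos: [0.4531, -0.3517, 0.0265]
tcp_rot: [-0.036, 0.92, 0.086, 0.38]
ft_force: [0.8, 0.4, -0.4]
grip_width: 1.006
grip_force: 0.0
```

drive_tool(
  steps=[
    [[0, 0, 0], [0, 0, 0]],
    [[0, 0, 0], [0, 0, 0]],
    [[0, 0, 0], [0, 0, 0]],
    [[0, 0, 0], [0, 0, 0]],
    [[0, 0, 0], [0, 0, 0]],
    [[0, 0, 0], [0, 0, 0]],
  ],
  gripper=1,
)

```text
t: 4.15
ee_pos: [0.4525, -0.353, 0.0284]
tcp_rot: [-0.034, 0.92, 0.085, 0.382]
ft_force: [-1.2, 0.2, 6.2]
grip_width: 0.566
grip_force: 62.3
```

drive_tool(
  steps=[
    [[0, 0, 0.05], [0, 0, 0]],
    [[0, 0, 0.2], [0, 0, 0]],
    [[0, 0, 0.5], [0, 0, 0]],
    [[0, 0, 0.75], [0, 0, 0]],
    [[0, 0, 1], [0, 0, 0]],
    [[0, 0, 1], [0, 0, 0]],
  ],
)

```text
t: 4.65
ee_pos: [0.4531, -0.3546, 0.1841]
tcp_rot: [-0.03, 0.92, 0.087, 0.382]
ft_force: [1.0, -0.8, -2.5]
grip_width: 0.57
grip_force: 63.0
```

drive_tool(
  steps=[
    [[0.05, 0.1, 0.15], [-0.034, 0.184, 0]],
    [[0.14, 0.24, 0.3], [-0.07, 0.37, 0]],
    [[0.21, 0.36, 0.4], [-0.1, 0.55, 0]],
    [[0.28, 0.48, 0.47], [-0.137, 0.737, 0]],
    [[0.28, 0.48, 0.47], [-0.137, 0.737, 0]],
  ],
)

```text
t: 5.07
ee_pos: [0.4957, -0.2782, 0.2508]
tcp_rot: [-0.016, 0.977, 0.091, 0.193]
ft_force: [0.3, 0.6, -2.3]
grip_width: 0.569
grip_force: 63.0
```

drive_tool(
  steps=[
    [[0.07, 0.12, 0], [-0.034, 0.184, 0]],
    [[0.14, 0.24, 0], [-0.07, 0.37, 0]],
    [[0.21, 0.36, 0], [-0.1, 0.55, 0]],
    [[0.28, 0.48, 0], [-0.137, 0.737, 0]],
    [[0.28, 0.48, 0], [-0.137, 0.737, 0]],
  ],
)

```text
t: 5.48
ee_pos: [0.539, -0.2031, 0.2464]
tcp_rot: [-0.001, 0.995, 0.095, -0.002]
ft_force: [1.2, -0.3, -3.2]
grip_width: 0.571
grip_force: 63.0
```

drive_tool(
  steps=[
    [[0.07, 0.12, 0], [-0.034, 0.184, 0]],
    [[0.14, 0.24, 0], [-0.07, 0.37, 0]],
    [[0.21, 0.36, 0], [-0.1, 0.55, 0]],
    [[0.28, 0.48, 0], [-0.137, 0.737, 0]],
    [[0.28, 0.48, 0], [-0.137, 0.737, 0]],
  ],
)

```text
t: 5.9
ee_pos: [0.58, -0.1316, 0.2414]
tcp_rot: [0.016, 0.975, 0.093, -0.199]
ft_force: [-0.6, 0.7, -4.8]
grip_width: 0.567
grip_force: 63.0
```

drive_tool(
  steps=[
    [[0.07, 0.12, 0], [-0.034, 0.184, 0]],
    [[0.14, 0.24, 0], [-0.07, 0.37, 0]],
    [[0.21, 0.36, 0], [-0.1, 0.55, 0]],
    [[0.28, 0.48, 0], [-0.137, 0.737, 0]],
    [[0.28, 0.48, 0], [-0.137, 0.737, 0]],
    [[0.28, 0.48, 0], [-0.137, 0.737, 0]],
  ],
)

```text
t: 6.4
ee_pos: [0.6205, -0.0632, 0.2408]
tcp_rot: [0.034, 0.918, 0.087, -0.384]
ft_force: [-0.0, -0.6, -2.5]
grip_width: 0.567
grip_force: 63.2
```

```bash
cat >> h.py <<'E'
CP=np.array([.609,-.067]); CY=.152
def cw(x,y): # carriage mm -> world m
    c,s=np.cos(CY),np.sin(CY); return CP+np.array([c*x-s*y,s*x+c*y])/1000
def wc(P):
    c,s=np.cos(CY),np.sin(CY); d=(np.array(P)[:2]-CP)*1000; return np.array([c*d[0]+s*d[1],-s*d[0]+c*d[1]])
def units(M,Rd): return R.from_matrix(Rd@M.T).as_rotvec(degrees=True)/30
def pose():
    s=r.get_state(); q=s['tcp_rot']; return s,R.from_quat([q[1],q[2],q[3],q[0]]).as_matrix()
np.set_printoptions(precision=4,suppress=True)
E
python3 - <<'E'
from h import *
s,M=pose(); print(s['t'],s['ee_pos'],s['qpos'],s['ft_force'],s['grip_width']); print(M)
X=np.array([np.cos(CY),np.sin(CY),0]);Y=np.array([-X[1],X[0],0]);Z=np.array([0,0,1.])
d=(-X-Z)/2**.5; y=-Y; Rd=np.c_[np.cross(y,d),y,d]
print('turn',units(M,Rd),'shift',(np.r_[cw(13.9,0),.20]-s['ee_pos'])/.15)
ft=grab('top'); fs=grab('scene')
a=ft['pixels'][90:240,240:390]; b=fs['pixels'][140:290,210:360]
cv2.imwrite('pics/air.png',cv2.resize(np.hstack([a,b])[:,:,::-1],(800,400)))
E
```

```text
6.4 [ 0.6205 -0.0632  0.2408] [-0.1531  0.9164  0.6794 -0.3155  2.2842  1.1142] [-0.0175 -0.5713 -2.5352] 0.5674096158517784
[[ 0.6894  0.1857 -0.7001]
 [ 0.1333 -0.9826 -0.1293]
 [-0.712  -0.0042 -0.7022]]
turn [-0.0057 -0.0143 -0.0665] shift [ 0.0146 -0.0112 -0.2718]
```

View pics/air.png

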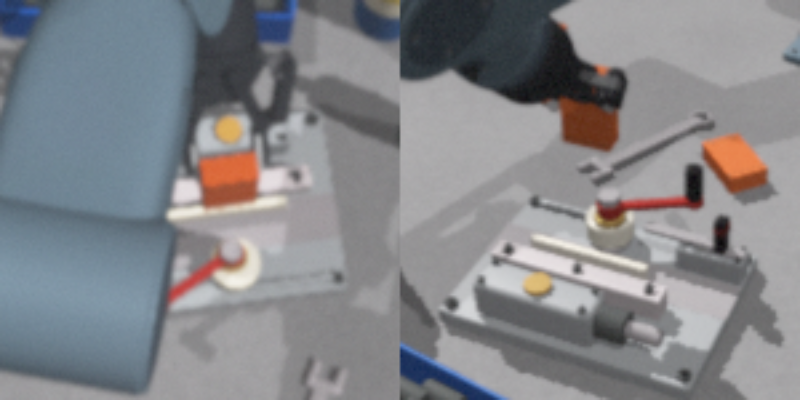

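The gauge hangs upright over the guideway: the left panel has its top face at (228,180), and the pad strip at (225,208) and disc at (235,262) below it. I correct the yaw, go lower and measure gauge against carriage in the same camera.

drive_tool(
  steps=[
    [[0.01, -0.01, -0.2], [-0.006, -0.014, -0.067]],
    [[0.01, -0.01, -0.4], [-0.006, -0.014, -0.067]],
    [[0.01, -0.01, -0.5], [-0.006, -0.014, -0.067]],
    [[0.01, -0.01, -0.5], [-0.006, -0.014, -0.067]],
    [[0.01, -0.01, -0.5], [-0.006, -0.014, -0.067]],
    [[0.01, -0.01, -0.5], [-0.006, -0.014, -0.067]],
  ],
)

```text
t: 7.0
ee_pos: [0.6219, -0.0665, 0.1761]
tcp_rot: [0.03, 0.924, 0.067, -0.376]
ft_force: [0.7, -0.2, -2.7]
grip_width: 0.565
grip_force: 63.1
```

Run:
```python
from h import *
s,M=pose(); print(s['t'],s['ee_pos'],wc(s['ee_pos']),s['ft_force'],s['wrist_torque']); print(M)
f=grab('top'); im=f['pixels']; hsv=cv2.cvtColor(im,cv2.COLOR_RGB2HSV)
m=cv2.inRange(hsv,(3,140,80),(18,255,255)); m[:,:300]=0;m[:,360:]=0;m[:100]=0;m[215:]=0
ys,xs=np.nonzero(m); print(xs.min(),xs.max(),ys.min(),ys.max())
for y in range(ys.min(),ys.max()+1): print(y,xs[ys==y].min(),xs[ys==y].max(),hsv[y,int(np.median(xs[ys==y])),2],end=' | ')
c=im[ys.min()-45:ys.max()+45,285:385]; print(ys.min()-45)
g=grab('scene'); hs=cv2.cvtColor(g['pixels'],cv2.COLOR_RGB2HSV)
d=g['pixels'][150:250,240:340]
cv2.imwrite('pics/low.png',cv2.resize(np.hstack([cv2.resize(c,(100,100)),d])[:,:,::-1],(800,400),interpolation=cv2.INTER_CUBIC))
```

```text
7.0 [ 0.6219 -0.0665  0.1761] [12.7947 -1.4762] [ 0.6572 -0.1738 -2.6827] [ 0.1269 -0.6299 -0.0073]
[[ 0.7085  0.1473 -0.6902]
 [ 0.1015 -0.9891 -0.1069]
 [-0.6984  0.0057 -0.7157]]
316 336 139 189
139 323 327 215 | Traceback (most recent call last):
  File "<stdin>", line 6, in <module>
    return umr_minimum(a, axis, None, out, keepdims, initial, where)
ValueError: zero-size array to reduction operation minimum which has no identity
```

View picture.

Run:
```python
from h import *
f=grab('top'); g=grab('scene')
c=f['pixels'][135:215,290:370]; d=g['pixels'][150:250,240:340]
cv2.imwrite('pics/low.png',np.hstack([cv2.resize(x,(400,400),interpolation=cv2.INTER_CUBIC) for x in(c,d)])[:,:,::-1])
```

```text
(no output)
```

View pics/low.png

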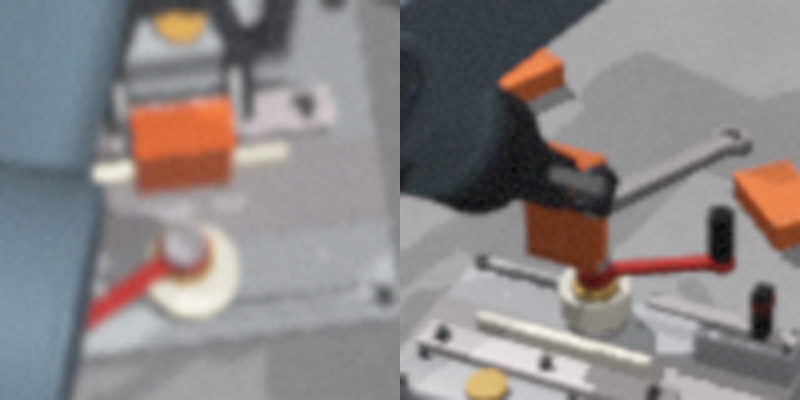

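The left panel has the gauge top face spanning (130–232, 98–158) and its lower near edge at (187,187). The pad strip is at y≈150–175 and the disc at (195,270).

Run:
```python
import h; from h import *
h.CP=np.array([.611,-.0668]); h.CY=.1535
f=grab('top'); T=lambda a:np.array(a)/5+[290-.4,135-.4]
for n,u,z in(('fold',[(135,158),(232,150)],.1917),('far',[(130,112),(231,98)],.1917),('bottomnear',[(140,191),(233,183)],.1117)):
    w=cast(f,T(u),z); print(n,[h.wc(p) for p in w],w[:,:2])
```

```text
fold [array([-17.1006,  25.4816]), array([-19.0418, -22.1691])] [[ 0.5902 -0.0442]
 [ 0.5956 -0.0916]]
far [array([ 6.4157, 24.9433]), array([  7.2859, -25.2781])] [[ 0.6135 -0.0412]
 [ 0.6221 -0.0907]]
bottomnear [array([-13.4242,  21.8927]), array([-15.2569, -27.0789])] [[ 0.5944 -0.0472]
 [ 0.6001 -0.0959]]
```

drive_tool(
  steps=[
    [[0.02, 0.003, -0.1], [-0.008, 0.049, 0]],
    [[0.02, 0.003, -0.25], [-0.008, 0.049, 0]],
    [[0.02, 0.003, -0.38], [-0.008, 0.049, 0]],
    [[0.02, 0.003, -0.46], [-0.008, 0.049, 0]],
    [[0.02, 0.003, -0.51], [-0.008, 0.049, 0]],
    [[0.02, 0.003, -0.54], [-0.008, 0.049, 0]],
    [[0.02, 0.003, -0.54], [-0.008, 0.049, 0]],
  ],
)

```text
t: 7.78
ee_pos: [0.6245, -0.065, 0.091]
tcp_rot: [0.031, 0.918, 0.068, -0.39]
ft_force: [0.1, 0.3, -3.0]
grip_width: 0.569
grip_force: 63.2
```

drive_tool(
  steps=[
    [[0, 0, -0.015], [0, 0, 0]],
    [[0, 0, -0.03], [0, 0, 0]],
    [[0, 0, -0.04], [0, 0, 0]],
    [[0, 0, -0.04], [0, 0, 0]],
  ],
)

```text
t: 8.12
ee_pos: [0.6247, -0.0651, 0.0856]
tcp_rot: [0.031, 0.918, 0.068, -0.39]
ft_force: [-0.3, -0.6, -2.9]
grip_width: 0.569
grip_force: 63.2
```

drive_tool(
  steps=[
    [[0, 0, -0.007], [0, 0, 0]],
    [[0, 0, -0.014], [0, 0, 0]],
    [[0, 0, -0.014], [0, 0, 0]],
  ],
)

```text
t: 8.37
ee_pos: [0.6247, -0.0651, 0.0853]
tcp_rot: [0.031, 0.918, 0.068, -0.39]
ft_force: [0.3, -0.4, 5.7]
grip_width: 0.566
grip_force: 63.8
```

drive_tool(
  steps=[
    [[0, 0, -0.007], [0, 0, 0]],
    [[0, 0, -0.014], [0, 0, 0]],
    [[0, 0, -0.014], [0, 0, 0]],
  ],
)

```text
t: 8.62
ee_pos: [0.6246, -0.0651, 0.0851]
tcp_rot: [0.032, 0.918, 0.067, -0.39]
ft_force: [0.3, 0.3, 11.4]
grip_width: 0.572
grip_force: 64.3
```

The gauge is on the floor at TCP z 0.0853 with 6–11 N. I ease off, let go and back out along the tool axis.

drive_tool(
  steps=[
    [[0, 0, 0.012], [0, 0, 0]],
    [[0, 0, 0.012], [0, 0, 0]],
  ],
)

```text
t: 8.78
ee_pos: [0.6246, -0.0651, 0.0852]
tcp_rot: [0.031, 0.918, 0.068, -0.39]
ft_force: [0.2, -0.4, 7.8]
grip_width: 0.569
grip_force: 63.9
```

drive_tool(
  steps=[
    [[0, 0, 0], [0, 0, 0]],
    [[0, 0, 0], [0, 0, 0]],
    [[0, 0, 0], [0, 0, 0]],
    [[0, 0, 0], [0, 0, 0]],
    [[0, 0, 0], [0, 0, 0]],
  ],
  gripper=0,
)

```text
t: 9.2
ee_pos: [0.6244, -0.0651, 0.0825]
tcp_rot: [0.031, 0.918, 0.068, -0.39]
ft_force: [0.2, 0.5, -0.2]
grip_width: 1.001
grip_force: 0.0
```

drive_tool(
  steps=[
    [[0.1, 0.015, 0.1], [0, 0, 0]],
    [[0.2, 0.03, 0.25], [0, 0, 0]],
    [[0.35, 0.05, 0.45], [0, 0, 0]],
    [[0.5, 0.075, 0.7], [0, 0, 0]],
    [[0.5, 0.075, 0.7], [0, 0, 0]],
    [[0.5, 0.075, 0.7], [0, 0, 0]],
  ],
)

```text
t: 9.7
ee_pos: [0.6972, -0.053, 0.1863]
tcp_rot: [0.03, 0.916, 0.068, -0.394]
ft_force: [1.1, 0.9, -1.2]
grip_width: 0.999
grip_force: 0.0
```

Run:
```python
from h import *
s,M=pose(); print(s['t'],s['ee_pos'],s['qpos'],s['ft_force'])
f=grab('top'); g=grab('scene')
c=f['pixels'][135:215,290:370]; d=g['pixels'][150:250,240:340]
cv2.imwrite('pics/rel.png',np.hstack([cv2.resize(x,(400,400),interpolation=cv2.INTER_CUBIC) for x in(c,d)])[:,:,::-1])
```

```text
9.7 [ 0.6972 -0.053   0.1863] [-0.1358  1.2164  0.1912 -0.3484  2.4956  1.0905] [ 1.1361  0.9249 -1.2487]
```

View pics/rel.png

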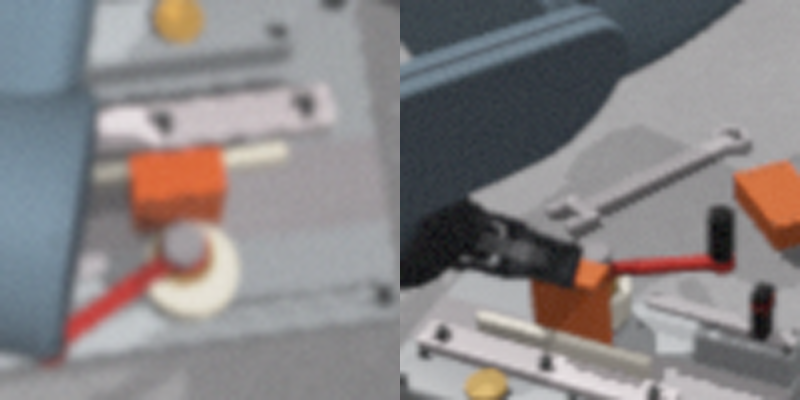

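The gauge stands freely between disc and pad: left panel, gauge at (180,185), disc at (195,270) and pad at (255,155). The elbow is near its limit, so I move inward and bring the tool upright over the lever grip.

drive_tool(
  steps=[
    [[-0.1, 0.04, 0.2], [0.02, -0.15, 0]],
    [[-0.3, 0.08, 0.4], [0.056, -0.37, 0]],
    [[-0.45, 0.12, 0.4], [0.085, -0.556, 0]],
    [[-0.6, 0.17, 0.4], [0.113, -0.741, 0]],
    [[-0.6, 0.17, 0.4], [0.113, -0.741, 0]],
  ],
)

```text
t: 10.22
ee_pos: [0.6078, -0.0275, 0.25]
tcp_rot: [0.017, 0.977, 0.071, -0.199]
ft_force: [0.6, -0.8, 0.1]
grip_width: 1.0
grip_force: 0.0
```

drive_tool(
  steps=[
    [[-0.15, 0.04, 0], [0.03, -0.185, 0]],
    [[-0.3, 0.08, 0], [0.056, -0.37, 0]],
    [[-0.45, 0.12, 0], [0.085, -0.556, 0]],
    [[-0.6, 0.17, 0], [0.113, -0.741, 0]],
    [[-0.6, 0.17, 0], [0.113, -0.741, 0]],
    [[-0.6, 0.17, 0], [0.113, -0.741, 0]],
  ],
)

```text
t: 10.72
ee_pos: [0.516, -0.0023, 0.249]
tcp_rot: [0.002, 0.997, 0.073, -0.008]
ft_force: [0.5, -0.4, 0.7]
grip_width: 0.997
grip_force: 0.0
```

```bash
cat >> h.py <<'E'
def down():
    y=np.array([np.sin(CY),-np.cos(CY),0]); z=np.array([0,0,-1.]); return np.c_[np.cross(y,z),y,z]
E
python3 - <<'E'
from h import *
s,M=pose(); print(s['t'],s['ee_pos'],s['qpos'],s['ft_force'],wc(s['ee_pos']))
print('turn',units(M,down()),'shift',(np.r_[cw(-81.8,78.9),.103]-s['ee_pos'])/.15)
E
```

```text
10.7167 [ 0.516  -0.0023  0.249 ] [-0.2157  0.208   1.6045 -0.0081  1.3438  1.2111] [ 0.5474 -0.4377  0.7025] [-82.1474  78.0361]
turn [ 0.0087 -0.0307  0.0117] shift [ 0.0014  0.006  -0.9735]
```

drive_tool(
  steps=[
    [[0, 0.006, -0.25], [0.009, -0.03, 0.01]],
    [[0, 0.006, -0.5], [0.009, -0.03, 0.01]],
    [[0, 0.006, -0.72], [0.009, -0.03, 0.01]],
    [[0, 0.006, -0.87], [0.009, -0.03, 0.01]],
    [[0, 0.006, -0.96], [0.009, -0.03, 0.01]],
    [[0, 0.006, -0.96], [0.009, -0.03, 0.01]],
  ],
)

```text
t: 11.22
ee_pos: [0.5194, -0.0023, 0.101]
tcp_rot: [-0.001, 0.997, 0.076, -0.003]
ft_force: [-0.4, -0.3, -0.9]
grip_width: 1.0
grip_force: 0.0
```

drive_tool(
  steps=[
    [[0, 0, 0], [0, 0, 0]],
    [[0, 0, 0], [0, 0, 0]],
    [[0, 0, 0], [0, 0, 0]],
    [[0, 0, 0], [0, 0, 0]],
    [[0, 0, 0], [0, 0, 0]],
    [[0, 0, 0], [0, 0, 0]],
    [[0, 0, 0], [0, 0, 0]],
    [[0, 0, 0], [0, 0, 0]],
  ],
  gripper=1,
)

```text
t: 11.88
ee_pos: [0.5193, -0.0019, 0.1048]
tcp_rot: [-0.0, 0.997, 0.076, -0.0]
ft_force: [-0.9, 0.5, 5.5]
grip_width: 0.215
grip_force: 58.4
```

The grip is held. Before swinging, I estimate the pad face from the first pictures to choose the lever angle.

Run:
```python
import h; from h import *
f=grab('top'); g=grab('scene')
it=cv2.imread('pics/top0.png'); sc=cv2.imread('pics/scene0.png')
h.CP=np.array([.611,-.0668]); h.CY=.1535
def prof(fr,img,z,cp):
    h.CP=np.array(cp)
    for y in(-50,-40,-30):
        xs=np.arange(-2,36,2); P=np.array([np.r_[h.cw(x,y),z] for x in xs]); uv=proj(fr,P).astype(np.float32)
        v=cv2.remap(img,uv[:,0].reshape(1,-1),uv[:,1].reshape(1,-1),cv2.INTER_LINEAR)[0]
        print(y,[int(a) for a in v.mean(1)], 'B-R',[int(a) for a in v[:,0].astype(int)-v[:,2]])
print(np.arange(-2,36,2)); prof(f,it,.052,[.611,-.0668]); prof(g,sc,.052,[.6063,-.0682])
s,M=pose(); print(s['ee_pos'],wc(s['ee_pos']))
```

```text
[-2  0  2  4  6  8 10 12 14 16 18 20 22 24 26 28 30 32 34]
-50 [147, 145, 144, 144, 148, 158, 174, 201, 214, 219, 209, 187, 167, 158, 171, 186, 202, 208, 211] B-R [0, -1, -4, -7, -10, -14, -19, -21, -18, -15, -16, -14, -10, -6, -7, -7, -7, -6, -6]
-40 [147, 146, 145, 144, 148, 159, 179, 199, 217, 218, 205, 181, 156, 148, 156, 180, 196, 206, 209] B-R [-2, -4, -5, -9, -11, -15, -19, -20, -18, -17, -18, -17, -10, -6, -4, -5, -6, -6, -6]
-30 [146, 146, 145, 145, 147, 159, 179, 206, 216, 214, 200, 169, 149, 142, 164, 185, 201, 208, 212] B-R [-2, -2, -2, -6, -10, -14, -19, -19, -18, -17, -20, -16, -10, -7, -6, -6, -6, -5, -4]
-50 [187, 188, 189, 188, 187, 187, 189, 194, 207, 219, 215, 200, 178, 153, 130, 124, 121, 137, 161] B-R [4, 4, 4, 5, 3, 1, -3, -6, -10, -13, -14, -14, -13, -13, -12, -12, -10, -9, -7]
-40 [189, 189, 188, 187, 186, 185, 190, 199, 209, 218, 217, 201, 179, 153, 128, 123, 122, 134, 156] B-R [4, 4, 5, 4, 3, 1, -2, -6, -9, -12, -13, -13, -13, -13, -11, -10, -8, -7, -4]
-30 [188, 188, 188, 188, 187, 185, 190, 199, 210, 220, 220, 198, 174, 148, 126, 120, 122, 136, 164] B-R [4, 4, 4, 3, 3, 1, -3, -7, -10, -13, -15, -14, -15, -14, -12, -11, -10, -8, -7]
[ 0.5193 -0.0019  0.1048] [-75.8819  78.7842]
```

drive_tool(
  steps=[
    [[-0.05, -0.05, 0.01], [0, 0, 0]],
    [[-0.107, -0.109, 0.02], [0, 0, 0]],
    [[-0.147, -0.173, 0.02], [0, 0, 0]],
    [[-0.181, -0.239, 0.02], [0, 0, 0]],
    [[-0.204, -0.311, 0.02], [0, 0, 0]],
    [[-0.222, -0.383, 0.02], [0, 0, 0]],
    [[-0.222, -0.383, 0.02], [0, 0, 0]],
  ],
)

```text
t: 12.57
ee_pos: [0.4791, -0.0573, 0.1049]
tcp_rot: [-0.003, 0.997, 0.077, -0.008]
ft_force: [-12.5, 6.9, 3.1]
grip_width: 0.217
grip_force: 63.1
```

drive_tool(
  steps=[
    [[-0.004, -0.075, 0], [0, 0, 0]],
    [[-0.003, -0.149, 0], [0, 0, 0]],
    [[0.01, -0.222, 0], [0, 0, 0]],
    [[0.031, -0.295, 0], [0, 0, 0]],
    [[0.031, -0.295, 0], [0, 0, 0]],
    [[0.031, -0.295, 0], [0, 0, 0]],
  ],
)

```text
t: 13.07
ee_pos: [0.4807, -0.1019, 0.1045]
tcp_rot: [-0.003, 0.997, 0.078, -0.011]
ft_force: [-23.8, -0.6, 8.2]
grip_width: 0.214
grip_force: 64.5
```

Run:
```python
from h import *
s,M=pose(); print(s['t'],s['ee_pos'],s['ft_force'],s['grip_width'],wc(s['ee_pos']))
f=grab('top'); g=grab('scene')
c=f['pixels'][135:215,290:370]; d=g['pixels'][150:250,240:340]
cv2.imwrite('pics/lev.png',np.hstack([cv2.resize(x,(400,400),interpolation=cv2.INTER_CUBIC) for x in(c,d)])[:,:,::-1])
```

```text
13.0667 [ 0.4807 -0.1019  0.1045] [-23.7811  -0.6327   8.2079] 0.21389459241718176 [-132.1029  -15.087 ]
```

drive_tool(
  steps=[
    [[-0.035, -0.005, 0.02], [0, 0, 0]],
    [[-0.066, -0.01, 0.03], [0, 0, 0]],
    [[-0.066, -0.01, 0.03], [0, 0, 0]],
    [[-0.066, -0.01, 0.03], [0, 0, 0]],
  ],
)

```text
t: 13.5
ee_pos: [0.4797, -0.1019, 0.1056]
tcp_rot: [-0.004, 0.997, 0.075, -0.002]
ft_force: [20.1, 7.9, -49.3]
grip_width: 0.214
grip_force: 63.2
```

drive_tool(
  steps=[
    [[0, 0, 0], [0, 0, 0]],
    [[0, 0, 0], [0, 0, 0]],
    [[0, 0, 0], [0, 0, 0]],
    [[0, 0, 0], [0, 0, 0]],
    [[0, 0, 0], [0, 0, 0]],
  ],
  gripper=0,
)

```text
t: 13.92
ee_pos: [0.4805, -0.1055, 0.1121]
tcp_rot: [0.0, 0.997, 0.076, -0.001]
ft_force: [-0.5, 0.9, -0.6]
grip_width: 0.904
grip_force: 0.0
```

drive_tool(
  steps=[
    [[0, 0, 0.2], [0, 0, 0]],
    [[0, 0, 0.45], [0, 0, 0]],
    [[0, 0, 0.7], [0, 0, 0]],
    [[0, 0, 0.7], [0, 0, 0]],
  ],
)

```text
t: 14.25
ee_pos: [0.4838, -0.107, 0.2242]
tcp_rot: [0.003, 0.997, 0.076, 0.005]
ft_force: [0.8, -0.5, 1.0]
grip_width: 1.002
grip_force: 0.0
```

Run:
```python
from h import *
s,M=pose(); print(s['t'],s['ee_pos'],s['ft_force'],s['grip_width'],wc(s['ee_pos']))
print('turn',units(M,down()))
f=grab('top'); g=grab('scene')
c=f['pixels'][135:215,290:370]; d=g['pixels'][150:250,240:340]
cv2.imwrite('pics/lev.png',np.hstack([cv2.resize(x,(400,400),interpolation=cv2.INTER_CUBIC) for x in(c,d)])[:,:,::-1])
```

```text
14.25 [ 0.4838 -0.107   0.2242] [ 0.7598 -0.4916  0.952 ] 1.0021433120847874 [-129.7746  -20.5421]
turn [ 0.0114  0.0195 -0.0003]
```

View pics/lev.png

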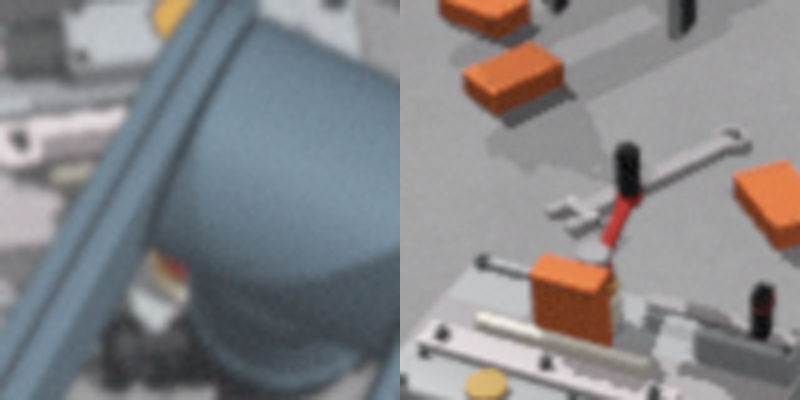

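The right panel shows the gauge (575,300) standing upright against the disc, with the lever (620,220) now swung to about straight back and its grip at (628,170). Now I take hold of the gauge again, upright.

drive_tool(
  steps=[
    [[0.22, 0.07, -0.05], [0.01, 0.02, 0]],
    [[0.45, 0.14, -0.15], [0.01, 0.02, 0]],
    [[0.65, 0.2, -0.3], [0.01, 0.02, 0]],
    [[0.825, 0.263, -0.3], [0.01, 0.02, 0]],
    [[0.825, 0.263, -0.3], [0.01, 0.02, 0]],
    [[0.825, 0.263, -0.3], [0.01, 0.02, 0]],
  ],
)

```text
t: 14.85
ee_pos: [0.6035, -0.065, 0.1688]
tcp_rot: [-0.004, 0.997, 0.077, -0.008]
ft_force: [-1.2, 0.3, 0.5]
grip_width: 1.003
grip_force: 0.0
```

Run:
```python
import h; from h import *
s,M=pose(); print(s['t'],s['ee_pos'],s['ft_force'],wc(s['ee_pos']),'turn',units(M,down()))
g=grab('scene'); x=g['pixels'][180:205,285:310].astype(int); m=(x.max(2)<70)
ys,xs=np.nonzero(m); print(len(xs),xs.min()+285,xs.max()+285,ys.min()+180,ys.max()+180)
v=ys.min()+180; u=xs[ys<=ys.min()+3].mean()+285; print(u,v)
h.CP=np.array([.6063,-.0682]); h.CY=.154
for vv in(v+.5,v+1.5): 
    p=h.wc(cast(g,[(u,vv)],.115)[0]); print('grip',p,'a from y',np.arcsin(-p[1]/90),np.hypot(p[0]+38.5,p[1]))
f=grab('top'); hsv=cv2.cvtColor(f['pixels'],cv2.COLOR_RGB2HSV)
```

```text
14.85 [ 0.6035 -0.065   0.1688] [-1.2008  0.2957  0.4874] [-5.1713  2.846 ] turn [-0.0122 -0.0324 -0.0033]
248 285 309 180 200
297.8314606741573 180
grip [-155.7933  -21.8755] a from y 0.2455205675012654 119.31579803581076
grip [-150.8964  -19.6457] a from y 0.22005718017329806 114.1004288657925
```

drive_tool(
  steps=[
    [[0.02, -0.017, -0.15], [-0.012, -0.032, -0.003]],
    [[0.02, -0.017, -0.3], [-0.012, -0.032, -0.003]],
    [[0.02, -0.017, -0.42], [-0.012, -0.032, -0.003]],
    [[0.02, -0.017, -0.49], [-0.012, -0.032, -0.003]],
    [[0.02, -0.017, -0.53], [-0.012, -0.032, -0.003]],
    [[0.02, -0.017, -0.53], [-0.012, -0.032, -0.003]],
    [[0.02, -0.017, -0.53], [-0.012, -0.032, -0.003]],
  ],
)

```text
t: 15.53
ee_pos: [0.607, -0.0686, 0.0925]
tcp_rot: [0.001, 0.997, 0.075, 0.002]
ft_force: [0.0, -0.1, 0.1]
grip_width: 1.001
grip_force: 0.0
```

Run:
```python
import h; from h import *
s,M=pose(); print(s['t'],s['ee_pos'],s['ft_force'],wc(s['ee_pos']),'turn',units(M,down()))
g=grab('scene'); h.CP=np.array([.6063,-.0682]); h.CY=.154
for v in (185.5,186.5,187.5):
    p=h.wc(cast(g,[(296.9,v)],.115)[0]); print('grip',p,'a',np.arcsin(-p[1]/90),np.hypot(p[0]+38.5,p[1]))
```

```text
15.5333 [ 0.607  -0.0686  0.0925] [ 0.0481 -0.102   0.1495] [-2.236 -1.281] turn [0.0021 0.0085 0.0033]
grip [-130.636   -13.4364] a 0.14985402453552102 93.11058875337206
grip [-125.9253  -11.2802] a 0.1256659652084954 88.15005691279038
grip [-121.2499   -9.1401] a 0.10173179127192583 83.25312289541074
```

drive_tool(
  steps=[
    [[0, 0, 0], [0, 0, 0]],
    [[0, 0, 0], [0, 0, 0]],
    [[0, 0, 0], [0, 0, 0]],
    [[0, 0, 0], [0, 0, 0]],
    [[0, 0, 0], [0, 0, 0]],
    [[0, 0, 0], [0, 0, 0]],
  ],
  gripper=1,
)

```text
t: 16.08
ee_pos: [0.6072, -0.0674, 0.0929]
tcp_rot: [0.0, 0.997, 0.075, 0.002]
ft_force: [-2.0, 3.2, 4.7]
grip_width: 0.573
grip_force: 63.6
```

drive_tool(
  steps=[
    [[0.003, -0.018, 0], [0, 0, 0]],
    [[0.005, -0.035, 0], [0, 0, 0]],
    [[0.008, -0.053, 0], [0, 0, 0]],
  ],
)

```text
t: 16.33
ee_pos: [0.6072, -0.0691, 0.0931]
tcp_rot: [-0.005, 0.997, 0.075, 0.001]
ft_force: [-4.9, 27.5, 16.6]
grip_width: 0.57
grip_force: 65.5
```

drive_tool(
  steps=[
    [[0.003, -0.018, 0], [0, 0, 0]],
    [[0.005, -0.035, 0], [0, 0, 0]],
    [[0.008, -0.053, 0], [0, 0, 0]],
  ],
)

```text
t: 16.58
ee_pos: [0.6079, -0.0767, 0.0932]
tcp_rot: [-0.005, 0.997, 0.075, 0.001]
ft_force: [-4.8, 21.7, 14.5]
grip_width: 0.569
grip_force: 65.4
```

drive_tool(
  steps=[
    [[0.003, -0.018, 0.004], [0, 0, 0]],
    [[0.005, -0.035, 0.007], [0, 0, 0]],
    [[0.005, -0.035, 0.007], [0, 0, 0]],
  ],
)

```text
t: 16.83
ee_pos: [0.6089, -0.0845, 0.0931]
tcp_rot: [-0.003, 0.997, 0.075, 0.001]
ft_force: [-2.6, 14.0, 7.3]
grip_width: 0.571
grip_force: 64.3
```

drive_tool(
  steps=[
    [[-0.003, 0.018, 0], [0, 0, 0]],
    [[-0.006, 0.04, 0], [0, 0, 0]],
    [[-0.01, 0.065, 0], [0, 0, 0]],
  ],
)

```text
t: 17.08
ee_pos: [0.6086, -0.0817, 0.093]
tcp_rot: [0.003, 0.997, 0.076, 0.002]
ft_force: [-2.0, -8.9, -2.1]
grip_width: 0.572
grip_force: 63.2
```

drive_tool(
  steps=[
    [[-0.003, 0.018, 0], [0, 0, 0]],
    [[-0.006, 0.04, 0], [0, 0, 0]],
    [[-0.01, 0.065, 0], [0, 0, 0]],
  ],
)

```text
t: 17.33
ee_pos: [0.6072, -0.073, 0.0929]
tcp_rot: [0.003, 0.997, 0.075, 0.002]
ft_force: [-1.6, -10.0, -2.5]
grip_width: 0.572
grip_force: 63.2
```

Run:
```python
from h import *
s,M=pose(); print(s['t'],s['ee_pos'],s['ft_force'],s['wrist_torque'],wc(s['ee_pos']),'turn',units(M,down()))
```

```text
17.3333 [ 0.6072 -0.073   0.0929] [ -1.5548 -10.0386  -2.45  ] [-1.9773  0.1732 -0.0738] [-2.6947 -5.6847] turn [0.0114 0.0077 0.0024]
```

The drag reads about 10 N backward and 14–22 N forward, the latter with some downward load. That puts the nip at roughly 8–13 N, so the setting is good. I let go and head for the lock slide.

drive_tool(
  steps=[
    [[0.001, -0.006, 0], [0, 0, 0]],
    [[0.002, -0.01, 0], [0, 0, 0]],
    [[0.002, -0.01, 0], [0, 0, 0]],
  ],
)

```text
t: 17.58
ee_pos: [0.6071, -0.0725, 0.0929]
tcp_rot: [0.001, 0.997, 0.075, 0.001]
ft_force: [-2.8, -5.6, 0.2]
grip_width: 0.571
grip_force: 63.5
```

drive_tool(
  steps=[
    [[0, 0, 0], [0, 0, 0]],
    [[0, 0, 0], [0, 0, 0]],
    [[0, 0, 0], [0, 0, 0]],
    [[0, 0, 0], [0, 0, 0]],
    [[0, 0, 0], [0, 0, 0]],
  ],
  gripper=0,
)

```text
t: 18.0
ee_pos: [0.6075, -0.071, 0.0929]
tcp_rot: [0.0, 0.997, 0.075, 0.002]
ft_force: [-0.1, 0.3, 1.6]
grip_width: 1.001
grip_force: 0.0
```

drive_tool(
  steps=[
    [[0, 0, 0.15], [0, 0, 0]],
    [[0, 0, 0.35], [0, 0, 0]],
    [[0, 0, 0.6], [0, 0, 0]],
    [[0, 0, 0.85], [0, 0, 0]],
    [[0, 0, 0.85], [0, 0, 0]],
  ],
)

```text
t: 18.42
ee_pos: [0.6112, -0.0722, 0.2291]
tcp_rot: [0.003, 0.997, 0.075, 0.009]
ft_force: [1.2, -1.5, 0.9]
grip_width: 0.999
grip_force: 0.0
```

Run:
```python
import h; from h import *
s,M=pose(); print(s['t'],s['ee_pos'],s['ft_force'],wc(s['ee_pos']),'turn',units(M,down()))
g=grab('scene'); x=g['pixels']
hsv=cv2.cvtColor(x,cv2.COLOR_RGB2HSV); m=cv2.inRange(hsv,(3,140,80),(18,255,255)); m[:205]=0; m[240:]=0; m[:,:265]=0; m[:,:1] =0; m[:,300:]=0
ys,xs=np.nonzero(m); print('gauge px',xs.min(),xs.max(),ys.min(),ys.max())
lk=x[215:240,322:342].astype(int); mm=lk.max(2)<75; ys,xs=np.nonzero(mm); print('lock',xs.min()+322,xs.max()+322,ys.min()+215,ys.max()+215)
h.CP=np.array([.6063,-.0682]); h.CY=.154
t=(xs[ys<ys.min()+3].mean()+322,ys.min()+215+1); print(t,h.wc(cast(g,[t],.094)[0]))
```

```text
18.4167 [ 0.6112 -0.0722  0.2291] [ 1.1843 -1.5074  0.9149] [ 1.4178 -5.4587] turn [0.0091 0.0334 0.0018]
gauge px 271 292 213 234
lock 327 336 221 237
(np.float64(330.2), np.int64(222)) [-35.1531 127.6482]
```

drive_tool(
  steps=[
    [[-0.11, 0.25, 0], [0.009, 0.033, 0]],
    [[-0.22, 0.5, 0], [0.009, 0.033, 0]],
    [[-0.33, 0.75, 0], [0.009, 0.033, 0]],
    [[-0.44, 1, 0], [0.009, 0.033, 0]],
    [[-0.44, 1, 0], [0.009, 0.033, 0]],
    [[-0.44, 1, 0], [0.009, 0.033, 0]],
  ],
  gripper=1,
)

```text
t: 18.97
ee_pos: [0.5399, 0.0809, 0.2196]
tcp_rot: [-0.003, 0.997, 0.077, -0.007]
ft_force: [-0.1, -0.5, 0.4]
grip_width: 0.145
grip_force: 0.0
```

drive_tool(
  steps=[
    [[0, 0.08, -0.1], [0, 0, 0]],
    [[0, 0.08, -0.3], [0, 0, 0]],
    [[0, 0.08, -0.4], [0, 0, 0]],
    [[0, 0.08, -0.4], [0, 0, 0]],
    [[0, 0.08, -0.4], [0, 0, 0]],
  ],
)

```text
t: 19.38
ee_pos: [0.5411, 0.0897, 0.1592]
tcp_rot: [-0.003, 0.997, 0.075, -0.008]
ft_force: [0.3, -0.5, -0.1]
grip_width: -0.005
grip_force: 0.0
```

Run:
```python
from h import *
s,M=pose(); print(s['t'],s['ee_pos'],s['ft_force'],s['grip_width'],wc(s['ee_pos']),'turn',units(M,down()))
print((np.r_[.545,.0903,.086]-s['ee_pos'])/.15)
```

```text
19.3833 [0.5411 0.0897 0.1592] [ 0.2894 -0.521  -0.1425] -0.005068932976627433 [-43.3911 165.1265] turn [-0.0072 -0.0313  0.0047]
[ 0.026   0.0043 -0.4879]
```

drive_tool(
  steps=[
    [[0.02, 0, -0.15], [-0.007, -0.031, 0.005]],
    [[0.02, 0, -0.3], [-0.007, -0.031, 0.005]],
    [[0.02, 0, -0.4], [-0.007, -0.031, 0.005]],
    [[0.02, 0, -0.46], [-0.007, -0.031, 0.005]],
    [[0.02, 0, -0.46], [-0.007, -0.031, 0.005]],
    [[0.02, 0, -0.46], [-0.007, -0.031, 0.005]],
  ],
)

```text
t: 19.88
ee_pos: [0.5452, 0.0902, 0.0921]
tcp_rot: [0.0, 0.997, 0.076, 0.002]
ft_force: [0.1, 0.3, -0.8]
grip_width: 0.0
grip_force: 0.0
```

drive_tool(
  steps=[
    [[0.005, -0.033, 0], [0, 0, 0]],
    [[0.01, -0.066, 0], [0, 0, 0]],
    [[0.013, -0.09, 0], [0, 0, 0]],
    [[0.018, -0.12, 0], [0, 0, 0]],
    [[0.02, -0.14, 0], [0, 0, 0]],
    [[0.02, -0.14, 0], [0, 0, 0]],
  ],
)

```text
t: 20.38
ee_pos: [0.5478, 0.069, 0.0917]
tcp_rot: [-0.0, 0.997, 0.076, 0.002]
ft_force: [0.6, 0.3, 0.1]
grip_width: -0.004
grip_force: 0.0
```

Run:
```python
from h import *
s,M=pose(); print(s['t'],s['ee_pos'],s['ft_force'],wc(s['ee_pos']),'turn',units(M,down()))
```

```text
20.3833 [0.5478 0.069  0.0917] [0.5983 0.2985 0.1315] [-39.9403 143.6924] turn [-0.0006  0.0067 -0.001 ]
```

drive_tool(
  steps=[
    [[0.004, -0.025, 0], [0, 0, 0]],
    [[0.008, -0.05, 0], [0, 0, 0]],
    [[0.01, -0.066, 0], [0, 0, 0]],
  ],
)

```text
t: 20.63
ee_pos: [0.549, 0.0596, 0.0915]
tcp_rot: [-0.0, 0.997, 0.077, 0.001]
ft_force: [1.0, 2.3, 1.6]
grip_width: 0.002
grip_force: 1.3
```

drive_tool(
  steps=[
    [[0.004, -0.025, 0], [0, 0, 0]],
    [[0.008, -0.05, 0], [0, 0, 0]],
    [[0.01, -0.066, 0], [0, 0, 0]],
  ],
)

```text
t: 20.88
ee_pos: [0.5505, 0.0494, 0.0913]
tcp_rot: [-0.0, 0.997, 0.077, 0.001]
ft_force: [1.1, 2.4, 1.6]
grip_width: -0.0
grip_force: 1.3
```

drive_tool(
  steps=[
    [[0.002, -0.013, 0], [0, 0, 0]],
    [[0.004, -0.026, 0], [0, 0, 0]],
    [[0.005, -0.033, 0], [0, 0, 0]],
  ],
)

```text
t: 21.13
ee_pos: [0.551, 0.0459, 0.0913]
tcp_rot: [-0.001, 0.997, 0.076, 0.001]
ft_force: [0.3, 11.7, 3.1]
grip_width: 0.0
grip_force: 5.6
```

drive_tool(
  steps=[
    [[0.001, -0.006, 0], [0, 0, 0]],
    [[0.001, -0.01, 0], [0, 0, 0]],
    [[0.001, -0.01, 0], [0, 0, 0]],
  ],
)

```text
t: 21.38
ee_pos: [0.551, 0.0458, 0.0913]
tcp_rot: [-0.002, 0.997, 0.076, 0.001]
ft_force: [1.4, 13.6, 2.8]
grip_width: -0.004
grip_force: 6.4
```

drive_tool(
  steps=[
    [[-0.003, 0.02, 0], [0, 0, 0]],
    [[-0.012, 0.08, 0], [0, 0, 0]],
    [[-0.02, 0.14, 0.1], [0, 0, 0]],
    [[-0.02, 0.14, 0.4], [0, 0, 0]],
    [[-0.02, 0.14, 0.7], [0, 0, 0]],
    [[-0.02, 0.14, 0.7], [0, 0, 0]],
  ],
)

```text
t: 21.88
ee_pos: [0.5513, 0.0642, 0.2029]
tcp_rot: [0.001, 0.997, 0.077, 0.006]
ft_force: [1.7, -0.2, -0.1]
grip_width: 0.003
grip_force: 0.0
```

drive_tool(
  steps=[
    [[-0.2, 0.2, 0.1], [0, 0, 0]],
    [[-0.4, 0.4, 0.1], [0, 0, 0]],
    [[-0.6, 0.6, 0.1], [0, 0, 0]],
    [[-0.7, 0.9, 0.1], [0, 0, 0]],
    [[-0.7, 0.9, 0.1], [0, 0, 0]],
    [[-0.7, 0.9, 0.1], [0, 0, 0]],
  ],
)

```text
t: 22.38
ee_pos: [0.4416, 0.2015, 0.2113]
tcp_rot: [-0.0, 0.997, 0.079, 0.001]
ft_force: [-0.5, -1.3, 0.5]
grip_width: -0.004
grip_force: 0.0
```

Run:
```python
from h import *
s,M=pose(); print(s['t'],s['ee_pos'],s['ft_force'])
f=grab('top'); g=grab('scene')
c=f['pixels'][135:215,270:350]; d=g['pixels'][180:280,250:350]
cv2.imwrite('pics/end.png',np.hstack([cv2.resize(x,(400,400),interpolation=cv2.INTER_CUBIC) for x in(c,d)])[:,:,::-1])
```

```text
22.3833 [0.4416 0.2015 0.2113] [-0.4934 -1.2945  0.4848]
```

View pics/end.png

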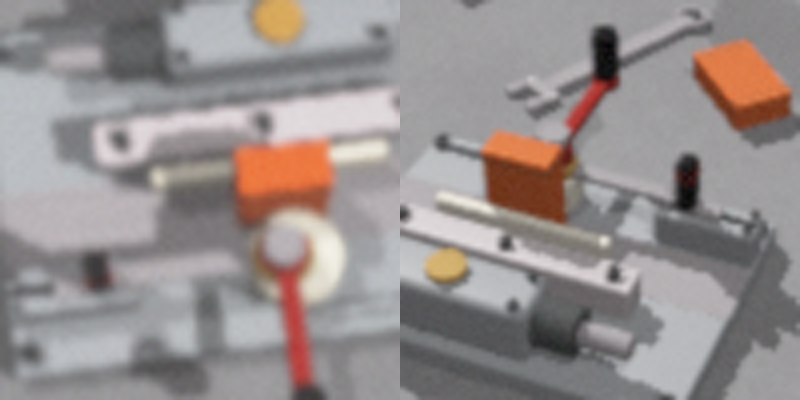

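The left panel shows the gauge (283,182) standing square between disc (300,255) and pad (160–385,165), with the lever at (295,340). The lock grip is at (96,262), and in the right panel at (687,180). I check the lock's travel numerically.

Run:
```python
import h; from h import *
f=grab('top'); g=grab('scene')
for n,fr,u,cp in(('top now',f,(96/5+269.6,257/5+134.6),(.611,-.0668)),('top start',f,(119/4+249.6,291/4+114.6),(.611,-.0668)),('scene now',g,(287/4+249.6,160/4+179.6),(.6063,-.0682)),('scene start',g,(655/5+199.6,210/5+179.6),(.6063,-.0682))):
    h.CP=np.array(cp); h.CY=.154; print(n,h.wc(cast(fr,[u],.094)[0]))
```

```text
top now [-34.9355 101.42  ]
top start [-35.3866 126.6841]
scene now [-35.4976 101.9953]
scene start [-37.1191 128.0581]
```

The lock is home: its grip is at y ≈ 101 mm, as expected at the stop, and it stood still under 13.6 N. I hand the job in.

```bash
python3 -c "
from plant import r
print(r.job_done())"
```

```text
the job is handed in; nothing more can be done
None
```

The job is handed in at about 22 s of the 72 s: the gauge stands nipped in the guideway at an estimated 8–13 N, worked out from a drag of 10 N sliding one way and 14–22 N the other, and the lock slide is home against its stop; I have no verdict back.

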